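# Fetch the stamp caddy from the interlocked tool chest

### The job

One of the two upper drawers of the grey steel tool chest has been left pulled out, and the chest's interlock lets only one drawer out at a time: push it fully home, then pull the other upper drawer well open. Pinch together the two sprung tabs of the white stamp caddy that is clipped in there, lift it out, stand it upright in the middle of the plywood board without dropping it, and finally push the drawer fully home again. Keep the caddy level and leave the other things on the table where they are.

Things in the scene. Friction and masses are not known exactly. Their poses are not given: they have to be found in the camera images.
- chest: Grey steel bench chest, 340 wide x 240 deep x 166 high mm; origin under its centre, x axis from its front to its back, carcass front 120 mm before the origin. Two equal drawers side by side over a deep locked one. Interlock: while one upper drawer is out by more than about 5 mm the other is held (2 to 5 mm of play) and must not be forced.
- drawer_a (a joint): The upper drawer that starts pulled out (it may be the left or the right one): how far it is out, m; 0 = fully home, 0.150 = stop. It runs along the chest's -x with 1 to 3 N of drag and stays where it is left.
- drawer_a_bar (a point): Middle of drawer_a's bow handle, axes as the chest's: a round bar 10 mm thick, 90 mm long along y, 135 mm above the table (31 mm below the chest's top). Bar centre 40 mm before the drawer's front, so 35 mm are free behind it; posts at its two ends join it to the front, which is 160 wide x 72 high mm and 12 mm before the carcass.
- drawer_b (a joint): The other upper drawer, shut at the start, in which the caddy is clipped; same size and same meaning as drawer_a.
- drawer_b_bar (a point): Middle of drawer_b's bow handle, like drawer_a_bar. The drawer's inside is 130 mm wide, its floor 93 mm and its side walls' upper edges 148 mm above the table.
- caddy_grip (a point): Point midway between the caddy's two tab pads, 40 mm above its underside. The caddy (0.2 kg) is a white bin 76 (x) x 39 (y) x 50 high mm, four wooden stamps in it reach 62 mm. In the drawer it has the chest's axes and this point lies 117 mm behind drawer_b_bar; it can be lifted once the drawer is out by 0.11 or more.
- tab_l (a joint): Upright sprung tab on the caddy's long +y side: how far it is pressed in, m; 0 = out, 0.006 = stop, about 5 N, springs back. Its finger pad is 26 mm long (x), 28 to 52 mm above the underside; outer faces of the two pads 62 mm apart, 50 mm when both are pressed in.
- tab_r (a joint): The same on the -y side. Barbs at the tabs' feet sit under two lips on the drawer floor (lip tops 15 mm above the floor, 78 mm apart over their outsides) and hold the caddy until both tabs are pressed in by about 4 mm or more; then it lifts straight up.
- board_mid (a point): Middle of the upper face, 12 mm above the table, of a plywood ware board 260 (x) x 200 (y) x 12 mm lying on the table; it does not move.
- dish: Small terracotta dish, 60 mm wide, 26 high, standing on a corner of the board, centre about 115 mm from the board's middle; origin under its centre. Leave it alone.
- glass: Empty drinking glass 72 mm wide, 130 high; origin under its centre. Leave it alone.
- jar: Closed white jar 60 mm wide, 75 high, between chest and board; origin under its centre. Leave it alone.
- tin_lid: Round dark steel lid 84 mm wide, 14 high, lying on the table; origin under its centre. Leave it alone.
- rib: Flat wooden rib 50 x 95 x 8 mm lying on the table before the chest, partly under the open drawer; origin under its centre. Leave it alone.
- strips: Pair of flat wooden strips 300 mm long, 63 wide together, 6 high, lying on the table; origin under the middle. Leave it alone.
- bowl: Terracotta bowl 110 mm wide, 50 high, right of the chest; origin under its centre. Leave it alone.

How it is judged:
By the outcome, as a careful person would: the job done as asked, in the order asked, and still so for the second after the job is handed in, with the robot touching nothing.
It also fails if it takes over 72 s, if anything falls off the work surface, if the arm or the gripper's body presses on something with over 40 N, if the wrist force passes 120 N, or if a joint passes its speed limit or range.

### The arm

A 7-joint arm with a two-finger parallel gripper is mounted at the origin on the work surface. World frame = base frame: x ahead of the robot, y to its left, z up, the work surface at z = 0. Lengths are in m, angles in rad, forces in N, time in s.
With the tool pointing down it reaches from about 0.4 to 0.9 m from the base axis. Payload 5.5 kg.
Tool frame: the origin (TCP) lies midway between the tips of the shut fingers; the grasp point (between the pads) lies 19 mm behind it (manip.grip_depth is the distance from the TCP to the grasp point, in m); z points along the fingers, x is the direction in which the jaws open and shut, and the axes are right-handed (so a half turn about z gives the same grasp; the last joint's range is limited). The gripper opens to 92 mm and grips with 3 to 60 N. Pads are 19 mm wide; open, the fingers measure 130 mm over their backs; the gripper's body (75 mm by 190 mm) begins 47 mm behind the grasp point.
Start: joints at [1.531, 0.501, -0.427, 1.55, 0.221, 1.138, -0.21], TCP at [0.194, -0.62, 0.189] pointing down, gripper open.
Joint ranges: [-2.88, 2.88], [-0.31, 2.03], [-1.54, 1.56], [0.2, 2.42], [-1.41, 4.55], [0.19, 2.02], [-2.57, 2.57]. Speed limits (rad/s): [2.57, 2.57, 3.14, 3.14, 3.14, 3.14, 3.14].

### API

Orientations are given as a unit quaternion [x, y, z, w].
In Python, from bench import manip, effector, viewer gives the robot as it stands. Calls block until the motion is done:
- manip.move_pose(position, orientation): joint-space move of the TCP to a pose.
- manip.servo_line(position, ori=None, vel=0.15): straight line of the TCP; ori=None keeps the orientation; vel is the mean speed in m/s.
- manip.movej(angles): joint-space move.
- effector.open_jaws() and effector.close(f_grip=None): open the fingers fully, or close them until they stop; f_grip is the grip in N (None keeps the last).
- manip.sleep(seconds).
- manip.solve_ik(position, orientation): joint angles nearest the present ones, or None.
- viewer.get_image(name): name is "scene" or "top" or "wrist"; returns the picture (400x640x3 uint8, red, green, blue); there is no depth.
- viewer.get_calibration(name): a dict with "vfov" (degrees; the focal length in pixels is half the picture's height over the tangent of half this angle, whatever the lens; pixels are square), "cx", "cy" (the principal point, pixels), "eye" and "attitude" of the camera in the world. Camera axes: x right, y down, z forward; pixel columns grow to the right and rows downward; lengths in m; the calibration is good to about 2 mm. The wrist camera is an equidistant fisheye: a pixel r from the principal point sees the ray r / f radians off the axis. A picture is of the moment at which its call begins: read the wrist's pose just before it. get_calibration takes no time and is no camera call; for the wrist camera it gives the pose at the moment of the call.
A pose or a line that the arm cannot do raises manip.PlanningError and nothing moves.
- manip.hand_in(): hands the job in, once; it reports no verdict.
Readings, each from a call of its own:
- manip.current_clock(): time.
- manip.current_q(): joint angles.
- manip.current_joint_velocities(): joint speeds.
- manip.current_tau(): joint torques, N m.
- manip.current_tool_pos(): TCP position.
- manip.current_tcp_rot(): TCP orientation.
- manip.current_force(): force on the tool from outside, world axes, zero at the start.
- manip.current_wrist_torque(): the same for the moment, N m.
- manip.current_finger_gap(): finger opening in m.
Only numpy, scipy, OpenCV 4.12 (cv2) and the standard library are available. Lean on these libraries where they do the work, as an engineer would, in place of code of your own. Each camera call takes 0.05 s, during which the arm holds its last target.

## Working session

There is one attempt and no reset: what is moved stays moved. The work goes in short steps, each a Python script; the robot and the scene stay as the last script left them, time stands still between calls to the robot, and variables do not carry over. Pictures are saved under pics/ and viewed, and the job is handed in when it is done.

```bash
ls; mkdir -p pics; python3 - <<'E'
from bench import manip, effector, viewer
import cv2
for n in ["scene","top","wrist"]:
    c=viewer.get_calibration(n); print(n,c)
    im=viewer.get_image(n); cv2.imwrite(f"pics/{n}0.png",im[:,:,::-1])
print(manip.current_tcp_rot(), manip.current_clock(), manip.grip_depth)
E
```

```text
pics
scene {'vfov': 43.85824281940776, 'cx': 316.75837730152233, 'cy': 188.35509281041914, 'eye': array([ 1.44928713, -0.47897985,  0.88205665]), 'attitude': array([ 0.76382588,  0.47304652, -0.22517445, -0.37695288])}
top {'vfov': 51.10681253133212, 'cx': 317.50408591594766, 'cy': 201.52341920385192, 'eye': array([ 0.34216397, -0.00405406,  1.24400734]), 'attitude': array([-0.69909073,  0.70828772, -0.06970956,  0.06885664])}
wrist {'vfov': 65.70646984690485, 'cx': 322.1412665427074, 'cy': 197.71202733183722, 'eye': array([ 0.27246624, -0.59502347,  0.38424121]), 'attitude': array([ 0.79655551, -0.58529683, -0.09063539,  0.12129373])}
[ 8.05668460e-01 -5.92366282e-01 -5.65701521e-04 -4.47022603e-04] 0.15 0.0188
```

View pics/scene0.png

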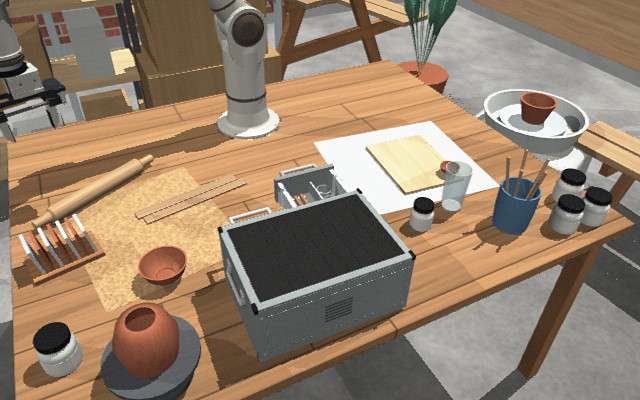

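View pics/top0.png

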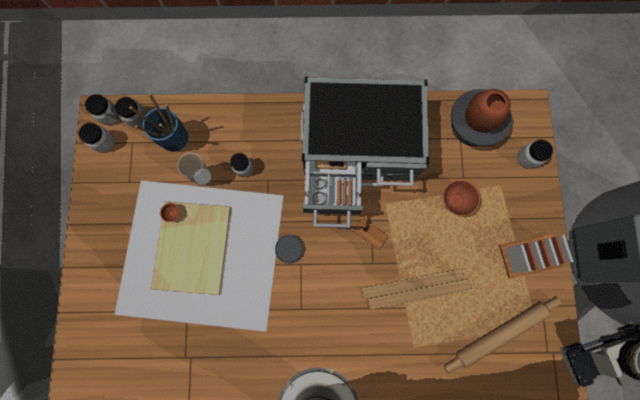

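View pics/wrist0.png

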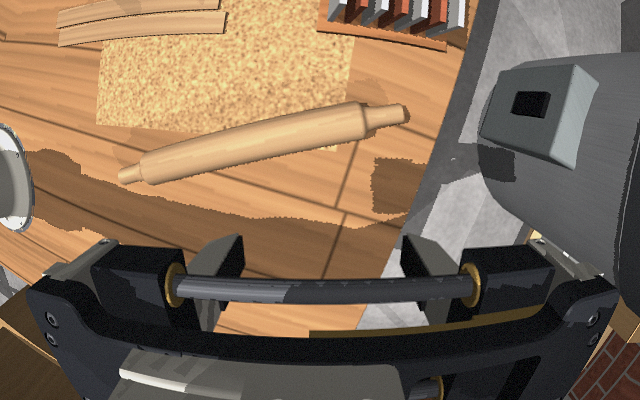

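The top view (up = +x, left = +y) shows drawer_a, the left (+y) one, pulled out with its bar near (333,225). The closed drawer_b bar is near (394,184), the board is around (193,248) and the jar is at (241,164). Next I'll measure these.

```bash
cat > h.py <<'E'
import numpy as np, cv2
from scipy.spatial.transform import Rotation as R
from bench import manip, effector, viewer
def cam(n):
    c=viewer.get_calibration(n); f=200/np.tan(np.radians(c['vfov']/2)); return c,f
def ray(c,f,px,fish=False):
    d=(np.array(px,float)-[c['cx'],c['cy']])/f
    if fish:
        r=np.linalg.norm(d); v=np.r_[d/r*np.sin(r),np.cos(r)] if r>0 else np.array([0,0,1.])
    else: v=np.r_[d,1]
    return np.array(c['eye']),R.from_quat(c['attitude']).apply(v)
def plane(c,f,px,z,fish=False):
    e,d=ray(c,f,px,fish); return e+d*(z-e[2])/d[2]
def proj(c,f,p):
    v=R.from_quat(c['attitude']).inv().apply(np.array(p)-c['eye']); return v[:2]/v[2]*f+[c['cx'],c['cy']]
E
python3 - <<'E'
from h import *
im=cv2.imread('pics/top0.png'); c,f=cam('top')
# mat
g=im.max(2); m=((g<45)).astype(np.uint8)*255; m[:, :295]=0; m[:,435:]=0; m[:70]=0; m[165:]=0
m=cv2.morphologyEx(m,cv2.MORPH_OPEN,np.ones((5,5)))
cs,_=cv2.findContours(m,cv2.RETR_EXTERNAL,cv2.CHAIN_APPROX_NONE)
k=max(cs,key=cv2.contourArea); r=cv2.minAreaRect(k); print(r)
for p in cv2.boxPoints(r): print(p,plane(c,f,p,.166))
hsv=cv2.cvtColor(im,cv2.COLOR_BGR2HSV); print(hsv[250,190],hsv[250,145],hsv[300,200])
m=((hsv[...,0]>20)&(hsv[...,0]<35)&(hsv[...,1]>70)&(hsv[...,2]>120)).astype(np.uint8)*255; m[:, :140]=0;m[:,245:]=0;m[:190]=0;m[310:]=0
m=cv2.morphologyEx(m,cv2.MORPH_OPEN,np.ones((5,5)))
cs,_=cv2.findContours(m,cv2.RETR_EXTERNAL,cv2.CHAIN_APPROX_NONE)
k=max(cs,key=cv2.contourArea); r=cv2.minAreaRect(k); print(r)
bp=np.array([plane(c,f,p,.012) for p in cv2.boxPoints(r)]);print(bp,bp.mean(0),np.linalg.norm(np.diff(bp,axis=0),axis=1))
cv2.imwrite('pics/c1.png',cv2.resize(im[65:255,285:445],None,fx=3.1,fy=3.1,interpolation=cv2.INTER_CUBIC))
E
```

```text
((365.61236572265625, 119.39297485351562), (112.52749633789062, 70.78382110595703), 1.3971812725067139)
[308.50238 153.4025 ] [0.68873695 0.01570659 0.166     ]
[310.22833  82.6397 ] [0.89429829 0.00907736 0.166     ]
[422.72235  85.38345] [ 0.88195462 -0.30366424  0.166     ]
[420.9964  156.14624] [ 0.67709591 -0.28629267  0.166     ]
[ 26  75 164] [ 90   3 166] [140   5 164]
((201.7120361328125, 273.5619201660156), (11.045275688171387, 35.90797424316406), 4.969740867614746)
[[0.32907365 0.35010416 0.012     ]
 [0.43146973 0.34552501 0.012     ]
 [0.42826269 0.31320063 0.012     ]
 [0.32596379 0.31830478 0.012     ]] [0.37869247 0.33178365 0.012     ] [0.10249843 0.03248309 0.10242616]
```

```bash
python3 - <<'E'
import cv2
im=cv2.imread('pics/scene0.png')
cv2.imwrite('pics/c2.png',cv2.resize(im[150:370,200:430],None,fx=2.7,fy=2.7,interpolation=cv2.INTER_CUBIC))
E
```

```text
(no output)
```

View pics/c1.png

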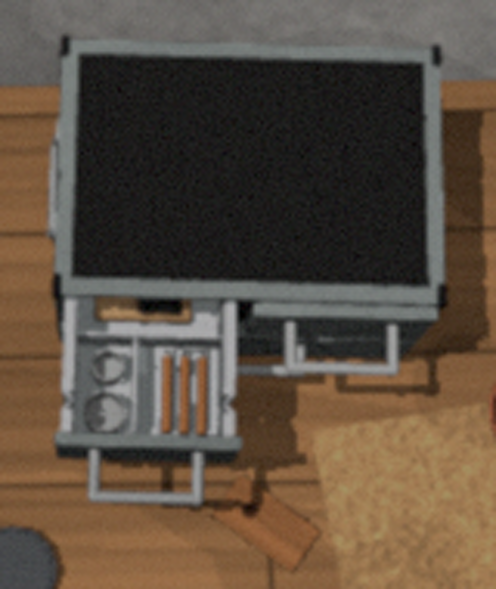

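View pics/c2.png

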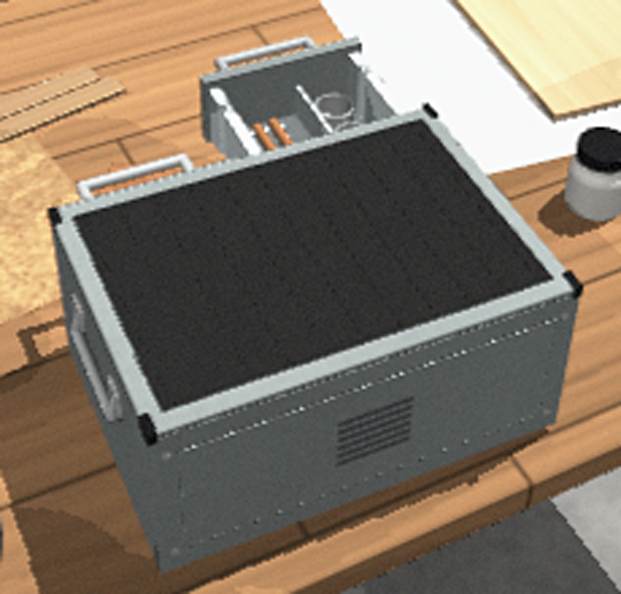

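```bash
python3 - <<'E'
from h import *
im=cv2.imread('pics/top0.png'); c,f=cam('top'); s=cv2.imread('pics/scene0.png'); cs_,fs=cam('scene')
hsv=cv2.cvtColor(im,cv2.COLOR_BGR2HSV)
m=((hsv[...,1]>45)).astype(np.uint8)*255; m[:, :147]=0;m[:,250:]=0;m[:196]=0;m[305:]=0
m=cv2.morphologyEx(m,cv2.MORPH_OPEN,np.ones((7,7)))
k=max(cv2.findContours(m,cv2.RETR_EXTERNAL,cv2.CHAIN_APPROX_NONE)[0],key=cv2.contourArea); r=cv2.minAreaRect(k); print(r)
bp=np.array([plane(c,f,p,.012) for p in cv2.boxPoints(r)]);print(bp,bp.mean(0),np.linalg.norm(np.diff(bp,axis=0),axis=1))
def tri(p1,p2):
    e1,d1=ray(c,f,p1); e2,d2=ray(cs_,fs,p2); A=np.c_[d1,-d2]; t=np.linalg.lstsq(A,e2-e1,rcond=None)[0]
    a,b=e1+t[0]*d1,e2+t[1]*d2; return (a+b)/2,np.linalg.norm(a-b)
o=lambda x,y:(285+x/3.1,65+y/3.1); q=lambda x,y:(200+x/2.7,150+y/2.7)
for n,a,b in [('BL',(56,292),(430,106)),('BR',(445,300),(53,213)),('TL',(62,38),(578,278)),('TR',(440,46),(148,432))]:
    print(n,plane(c,f,o(*a),.166),tri(o(*a),q(*b)),plane(cs_,fs,q(*b),.166))
# bars
g=(hsv[...,2]).astype(int); 
for nm,(x0,x1,y0,y1) in dict(a=(313,352,215,232),b=(376,414,176,192)).items():
    mm=((hsv[y0:y1,x0:x1,2]>115)&(hsv[y0:y1,x0:x1,1]<40)); ys,xs=np.nonzero(mm)
    print(nm); 
    for col in range(x0,x1,4):
        yy=ys[xs==col-x0]; print(col,yy+y0)
print(fs)
cc=cv2.resize(im[150:250,300:430],None,fx=6,fy=6,interpolation=cv2.INTER_CUBIC); cv2.imwrite('pics/c3.png',cc)
E
```

```text
((190.4494171142578, 247.43617248535156), (69.3470458984375, 90.7399673461914), 6.613461017608643)
[[0.33766619 0.47692251 0.012     ]
 [0.60291776 0.46265709 0.012     ]
 [0.57576378 0.25482299 0.012     ]
 [0.31259207 0.27755642 0.012     ]] [0.45723495 0.36798975 0.012     ] [0.2656349  0.20960046 0.26415178]
BL [0.67272489 0.03043065 0.166     ] (array([0.67487438, 0.03244177, 0.16236543]), np.float64(0.004257316255500348)) [0.67934047 0.03197837 0.166     ]
BR [ 0.66113654 -0.30555253  0.166     ] (array([ 0.66274683, -0.30477736,  0.16243423]), np.float64(0.003663670911113957)) [ 0.66758919 -0.30402512  0.166     ]
TL [0.91072904 0.02351918 0.166     ] (array([0.90948771, 0.02337293, 0.16823827]), np.float64(0.0002068555897501703)) [0.90776868 0.02484057 0.166     ]
TR [ 0.89847569 -0.31644902  0.166     ] (array([ 0.89884054, -0.31545909,  0.16597735]), np.float64(0.002106492655231114)) [ 0.89931241 -0.31450878  0.166     ]
a
313 []
317 [224 225 226]
321 [224 225]
325 [224 225]
329 [224 225 226]
333 [224 225 226]
337 [224 225 226]
341 [224 225 226]
345 [224 225 226]
349 [215 216 217 218 219 220 221 222 223 224 225 226]
b
376 [183 184 185]
380 [177 178 179 180 181 182 183 184]
384 [182 183 184]
388 [182 183 184]
392 [182 183 184]
396 [182 183 184]
400 [183 184 185]
404 [182 183 184 185]
408 [183 184 185]
412 [176 177 178 179 180 181 182 183 184 185]
496.7858647369318
```

View pics/c3.png

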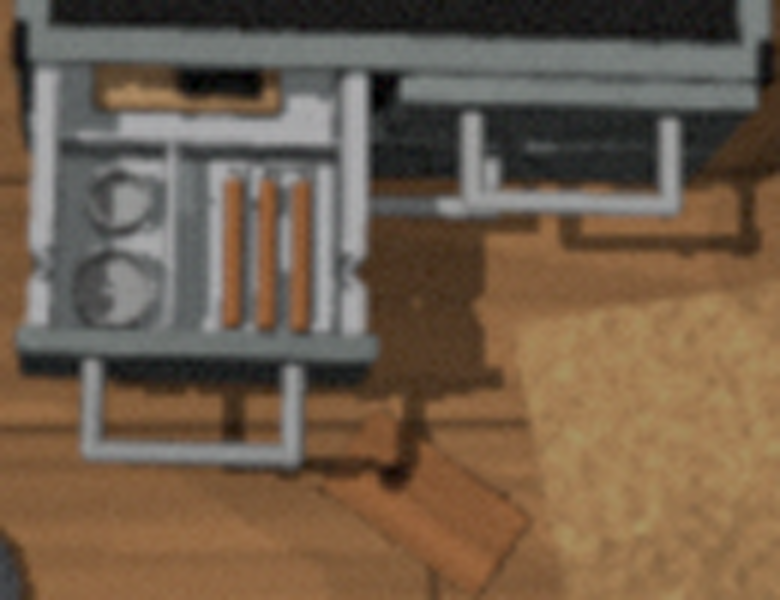

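```bash
cat >> h.py <<'E'
C=np.array([.786,-.141]); YAW=-.037
def W(cx,cy,z):
    X=np.array([np.cos(YAW),np.sin(YAW)]); Yv=np.array([-X[1],X[0]])
    return [*(C+cx*X+cy*Yv),z]
def ori(a,s=-1):  # tool x along chest y *s, extra yaw a about world z
    t=YAW+s*np.pi/2+a
    x=np.array([np.cos(t),np.sin(t),0]); z=np.array([0,0,-1.]); return R.from_matrix(np.c_[x,np.cross(z,x),z]).as_quat()
def F(): return np.round(manip.current_force(),1)
def st(m=''): print(m,np.round(manip.current_tool_pos(),4),F(),'gap',round(manip.current_finger_gap(),4),'t',round(manip.current_clock(),2),flush=True)
E
python3 - <<'E'
from h import *
for s in(-1,1):
  for nm,p,a in [('preA',W(-.33,.087,.25),0),('pushA',W(-.187,.087,.118),0),('hookB',W(-.148,-.084,.118),0),('pull',W(-.29,-.084,.118),0),('g0',W(-.19,-.084,.114),0),('g+',W(-.19,-.084,.114),.576),('g-',W(-.19,-.084,.114),-.576),('brd',[.457,.366,.03],0)]:
    q=manip.solve_ik(p,ori(a,s)); print(s,nm,None if q is None else np.round(q,2))
E
```

```text
-1 preA [ 1.05  0.18 -1.12  1.91  0.18  1.15 -1.74]
-1 pushA [ 0.58  0.58 -0.75  1.73  0.45  1.02 -1.93]
-1 hookB [ 0.68  0.64 -0.56  1.55  0.37  1.06 -1.59]
-1 pull [ 0.87  0.42 -0.63  1.89  0.31  0.92 -1.52]
-1 g0 [ 0.73  0.58 -0.58  1.66  0.36  1.01 -1.58]
-1 g+ [ 0.83  0.63 -0.74  1.66  0.48  1.05 -1.09]
-1 g- [ 0.62  0.55 -0.43  1.66  0.26  0.99 -2.08]
-1 brd [-0.56  0.56 -0.21  1.84  0.16  0.76 -2.46]
1 preA [ 1.22  0.29 -1.37  1.91  0.31  1.19  1.28]
1 pushA [ 0.74  0.69 -1.01  1.72  0.65  1.1   1.06]
1 hookB [ 0.93  0.81 -1.02  1.54  0.72  1.21  1.32]
1 pull [ 1.16  0.58 -1.05  1.89  0.59  1.03  1.39]
1 g0 [ 0.99  0.75 -1.02  1.65  0.69  1.14  1.33]
1 g+ [ 1.11  0.94 -1.31  1.65  0.94  1.31  1.75]
1 g- [ 0.97  0.72 -0.97  1.65  0.65  1.12  0.78]
1 brd [ 0.13  1.04 -1.31  1.81  1.09  1.22  0.01]
```

```bash
python3 - <<'E'
from h import *
effector.close(10); st('closed')
manip.move_pose(W(-.335,.087,.2),ori(0)); st('pre')
c=viewer.get_calibration('wrist'); im=viewer.get_image('wrist'); cv2.imwrite('pics/w1.png',im[:,:,::-1]); np.save('w1.npy',c,allow_pickle=True)
manip.servo_line(W(-.335,.087,.118)); st('down')
manip.servo_line(W(-.305,.087,.118),vel=.1); st('near')
E
```

```text
closed [ 0.1939 -0.6205  0.1891] [-0.1  0.6  0.3] gap 0.0002 t 1.58
pre [ 0.4546 -0.0426  0.2   ] [-0.4  0.2  0.4] gap 0.0005 t 3.85
down [ 0.455  -0.0414  0.1184] [-0.1 -0.4  0.5] gap 0.0003 t 4.6
near [ 0.4846 -0.0426  0.1184] [0.5 0.2 0. ] gap 0.0004 t 5.05
```

View pics/w1.png

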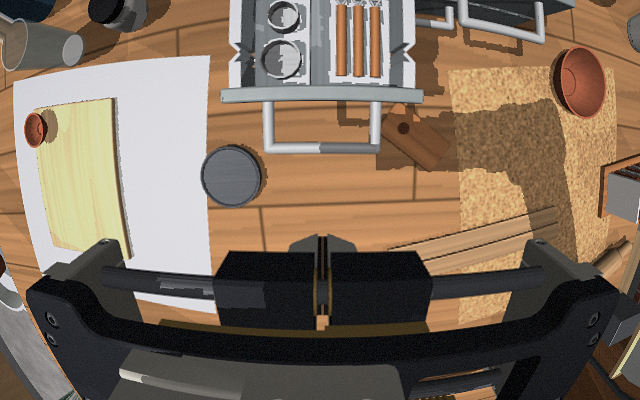

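The wrist view shows the shut fingers at (322,285), centred in front of drawer_a's bar (bar from (265,148) to (380,148)). The board is at the left with corners near (113,98) and (130,255). I'll push now.

```bash
python3 - <<'E'
from h import *
b=F()
manip.servo_line(W(-.205,.087,.118),vel=.08); st('push')
x=-.205
while x<-.165:
    x+=.003; manip.servo_line(W(x,.087,.118),vel=.05)
    f=manip.current_force(); 
    if f[0]<-12: break
st('end %.3f'%x)
manip.sleep(.1); st()
E
```

```text
push [ 0.5844 -0.0461  0.1182] [ 0.6  1.3 -0.4] gap 0.0004 t 6.45
end -0.163 [ 0.6267 -0.048   0.118 ] [-0.2 -0.4 -0.8] gap 0.0003 t 9.95
 [ 0.6267 -0.048   0.1181] [0.5 0.1 0.4] gap 0.0005 t 10.05
```

```bash
python3 - <<'E'
from h import *
im=viewer.get_image('top'); cv2.imwrite('pics/t2.png',im[:,:,::-1])
w=viewer.get_image('wrist'); cv2.imwrite('pics/w2.png',w[:,:,::-1])
im=im[:,:,::-1]; cv2.imwrite('pics/c4.png',cv2.resize(im[120:250,280:440],None,fx=4,fy=4,interpolation=cv2.INTER_CUBIC))
E
```

```text
(no output)
```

View pics/c4.png

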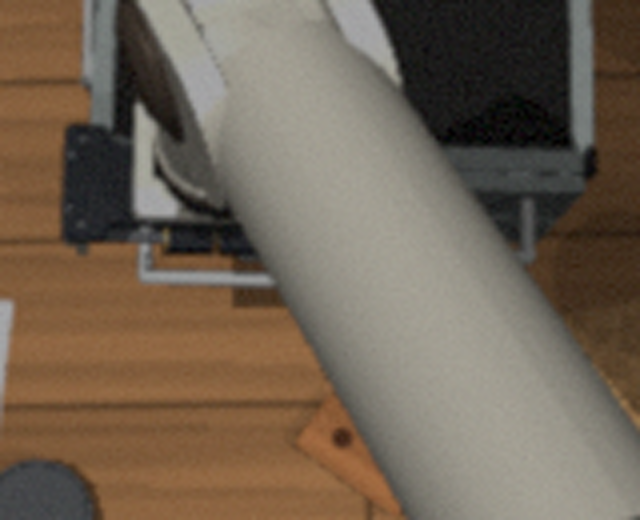

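View pics/w2.png

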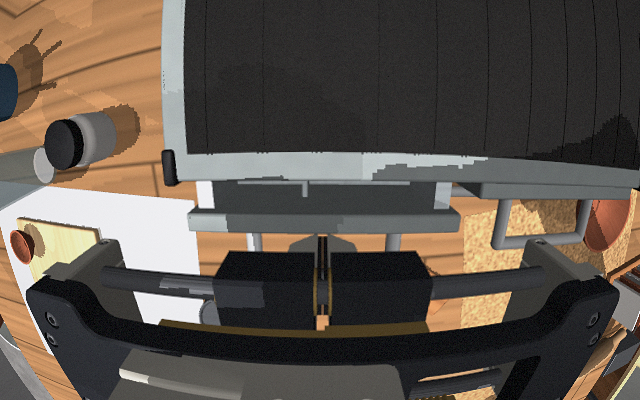

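```bash
python3 - <<'E'
from h import *
c,f=cam('top')
X=np.array([np.cos(YAW),np.sin(YAW)]);Y=np.array([-X[1],X[0]])
for p in [(280+180/4-.4,120+279/4-.4),(280+145/4-.4,120+279/4-.4)]:
    w=plane(c,f,p,.135)[:2]; print(w,(w-C)@X,(w-C)@Y)
print(manip.current_tool_pos(), (manip.current_tool_pos()[:2]-C)@X)
c,f=cam('wrist')
for p in [(320,213),(200,213),(455,213)]:
    w=plane(c,f,p,.162,True); print(w,(w[:2]-C)@X,(w[:2]-C)@Y)
for p in [(320,227),(500,241),(585,240)]:
    w=plane(c,f,p,.135 if p[0]>400 else .155,True); print(w,(w[:2]-C)@X,(w[:2]-C)@Y)
E
```

```text
[ 0.5961525  -0.02658401] -0.1939499910573882 0.10731492386396095
[ 0.59646364 -0.00279631] -0.194519006880103 0.13109785745483657
[ 0.62661169 -0.04801812  0.1181305 ] -0.16271876768576887
[ 0.6529126  -0.04696794  0.162     ] -0.13647470557949898 0.0890445914325172
[0.6548645  0.01946568 0.162     ] -0.13698162839288255 0.15550495047943644
[ 0.64960012 -0.12224135  0.162     ] -0.13700043231602782 0.013700169210973901
[ 0.6420228  -0.04648891  0.155     ] -0.14737477570864962 0.08912045974386641
[ 0.61526643 -0.17555785  0.135     ] -0.1693383666401251 -0.04084990251576042
[ 0.60602118 -0.27466826  0.135     ] -0.17491104057737722 -0.14023447129117672
```

```bash
python3 - <<'E'
from h import *
c=np.load('w1.npy',allow_pickle=True).item(); f=200/np.tan(np.radians(c['vfov']/2))
X=np.array([np.cos(YAW),np.sin(YAW)]);Y=np.array([-X[1],X[0]])
for p,z in [((322,148),.135),((322,90),.162),((322,102),.15),((222,90),.162),((422,90),.162),((500,32),.135)]:
    w=plane(c,f,p,z,True); print(p,(w[:2]-C)@X,(w[:2]-C)@Y)
# project tcp
def pf(c,p):
    v=R.from_quat(c['attitude']).inv().apply(np.array(p)-c['eye']); th=np.arctan2(np.hypot(*v[:2]),v[2]); return v[:2]/np.hypot(*v[:2])*th*f+[c['cx'],c['cy']]
print(pf(c,W(-.335,.087,.2)),pf(c,W(-.335,.087,.22)))
cc,_=cam('wrist'); t=manip.current_tool_pos(); print(pf(cc,t), 'bar',pf(cc,W(-.194,.087,.135)),pf(cc,W(-.194,.132,.135)),pf(cc,W(-.194,.042,.135)))
E
```

```text
(322, 148) -0.2900955302546549 0.08719263455771518
(322, 90) -0.2421145755487056 0.08709323074114568
(322, 102) -0.25113229136471643 0.08712084890241388
(222, 90) -0.23912285565250468 0.16380733995659105
(422, 90) -0.2393416471212886 0.01043783361278252
(500, 32) -0.17362626222160515 -0.07775811902667183
[322.24783735 227.09045996] [322.23020162 239.46774556]
[323.50770715 226.77011494] bar [323.52575147 278.63677713] [258.02705393 277.45151322] [388.92422656 277.4381022 ]
```

```bash
python3 - <<'E'
from h import *
im=viewer.get_image('scene')[:,:,::-1]; cv2.imwrite('pics/s3.png',im)
cv2.imwrite('pics/c5.png',cv2.resize(im[100:260,200:400],None,fx=3.7,fy=3.7,interpolation=cv2.INTER_CUBIC))
E
```

```text
(no output)
```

View pics/c5.png

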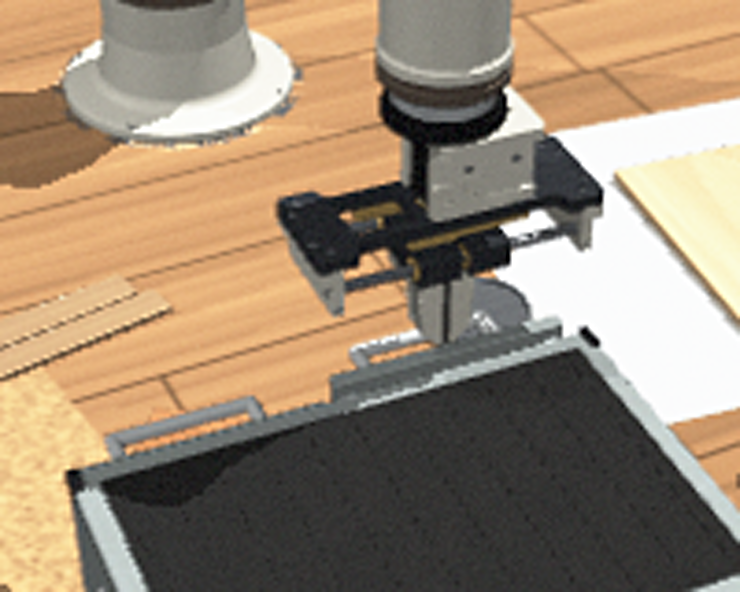

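The views disagree with my pushing model. The fingers are now in the 35 mm gap behind the bar, and drawer_a is still 15–20 mm out. I'll keep going from here, pushing on the drawer front and logging the force at each step.

```bash
python3 - <<'E'
from h import *
for x in (-.157,-.151,-.147,-.144):
    manip.servo_line(W(x,.087,.118),vel=.06); st('%.3f'%x)
    if manip.current_force()[0]<-10: break
w=viewer.get_image('wrist'); cv2.imwrite('pics/w4.png',w[:,:,::-1])
E
```

```text
-0.157 [ 0.6329 -0.0483  0.1181] [ 0.3  0.2 -0.4] gap -0.0 t 10.45
-0.151 [ 0.6389 -0.0484  0.118 ] [-0.4  0.8 -0. ] gap 0.0002 t 10.7
-0.147 [ 0.6427 -0.0486  0.118 ] [ 0.6  0.2 -0.1] gap 0.0006 t 10.95
-0.144 [ 0.6455 -0.0487  0.1179] [-0.1  0.5  1. ] gap 0.0005 t 11.2
```

View pics/w4.png

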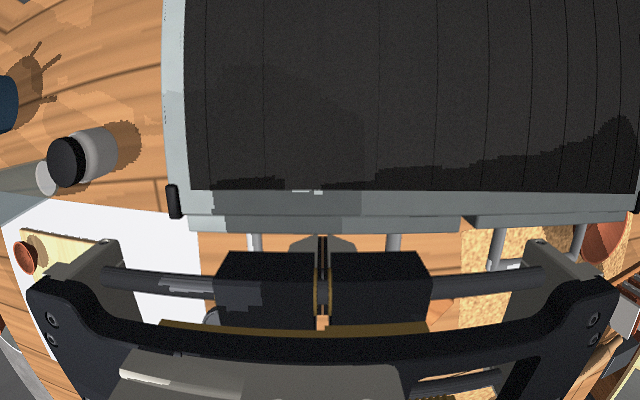

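```bash
python3 - <<'E'
from h import *
x=-.144
while x<-.128:
    x+=.002
    manip.servo_line(W(x,.087,.118),vel=.06); st('%.3f'%x)
    if manip.current_force()[0]<-8: break
w=viewer.get_image('wrist'); cv2.imwrite('pics/w5.png',w[:,:,::-1])
w=viewer.get_image('top'); cv2.imwrite('pics/t5.png',w[:,:,::-1])
E
```

```text
-0.142 [ 0.6473 -0.0488  0.118 ] [-1.  -0.3  0.2] gap 0.0006 t 11.5
-0.140 [ 0.6475 -0.0488  0.1178] [-6.5  0.1  3.2] gap 0.0006 t 11.75
-0.138 [ 0.6477 -0.0488  0.1176] [-12.2   0.3   7.3] gap 0.0006 t 12.0
```

View pics/w5.png

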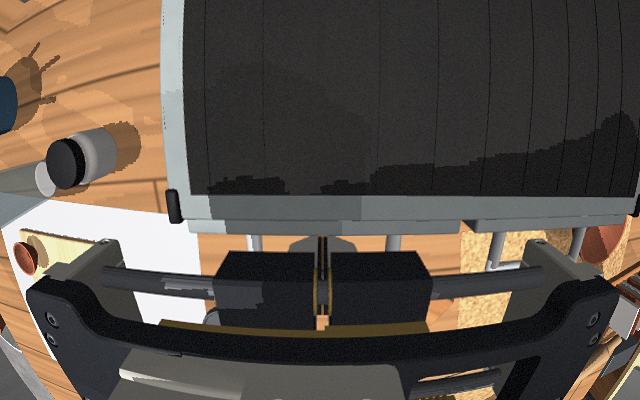

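Drawer_a hit its stop at TCP chest-x −0.1415. That puts the front at −0.132, which is exactly home, with 12 N of push. Next I'll hook drawer_b behind its bar and pull a little to test it.

```bash
python3 - <<'E'
from h import *
manip.servo_line(W(-.1495,.087,.118),vel=.1)
manip.servo_line(W(-.1495,.087,.185),vel=.25)
manip.servo_line(W(-.150,-.084,.185),vel=.3); st('over b')
w=viewer.get_image('wrist'); cv2.imwrite('pics/w6.png',w[:,:,::-1])
manip.servo_line(W(-.150,-.084,.115),vel=.15); st('in')
for x in (-.160,-.175,-.19):
    manip.servo_line(W(x,-.084,.115),vel=.06); st('%.3f'%x)
    if np.linalg.norm(manip.current_force())>10: break
w=viewer.get_image('wrist'); cv2.imwrite('pics/w7.png',w[:,:,::-1])
E
```

```text
over b [ 0.6322 -0.2193  0.1836] [-0.5  1.3  0.3] gap 0.0005 t 13.5
in [ 0.6336 -0.2185  0.1155] [ 1.  -0.3  0.8] gap 0.0006 t 14.17
-0.160 [ 0.6229 -0.2195  0.1159] [-0.4 -0.2  0.3] gap 0.0002 t 14.48
-0.175 [ 0.6076 -0.2188  0.1151] [-0.5  1.  -0.1] gap 0.0006 t 14.88
-0.190 [ 0.5926 -0.2182  0.115 ] [ 0.3  0.1 -0.3] gap 0.0006 t 15.28
```

View pics/w7.png

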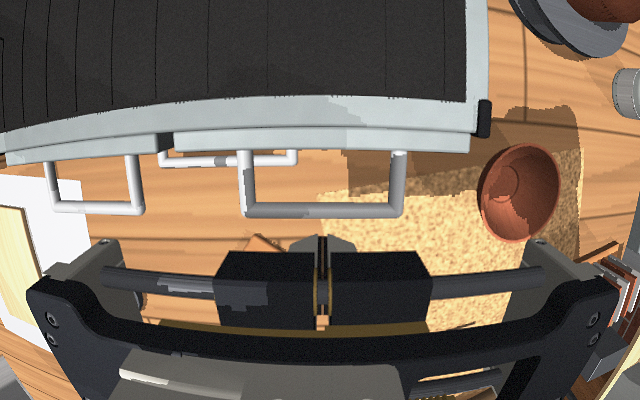

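View pics/w6.png

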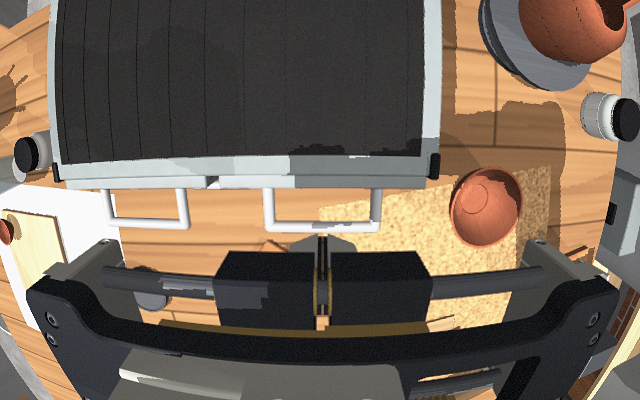

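```bash
python3 - <<'E'
from h import *
c,f=cam('scene')
t=np.array([.6267,-.048,.118])
for dz in (0,.01,.02,.03,.04,.05): print(dz,(proj(c,f,t+[0,0,dz])-[200,100])*3.7)
for x in (-.154,-.142): print('front top',(proj(c,f,W(x,.087,.162))-[200,100])*3.7)
print('bar',[(proj(c,f,W(-.194,.087+d,.135))-[200,100])*3.7 for d in(-.045,0,.045)])
w,fw=cam('wrist')
def pf(c,p):
    v=R.from_quat(c['attitude']).inv().apply(np.array(p)-c['eye']); th=np.arctan2(np.hypot(*v[:2]),v[2]); return v[:2]/np.hypot(*v[:2])*th*fw+[c['cx'],c['cy']]
print('w7 bar',[pf(w,W(-.172,-.084+d,z)) for z in (.125,.135,.145) for d in(-.045,.045)])
im=cv2.imread('pics/w7.png'); cv2.imwrite('pics/c7.png',cv2.resize(im[120:340,210:440],None,fx=2.7,fy=2.7,interpolation=cv2.INTER_CUBIC))
E
```

```text
0 [438.00693222 376.35967195]
0.01 [438.23209129 364.48926866]
0.02 [438.45957571 352.49627342]
0.03 [438.68942167 340.37877727]
0.04 [438.92166614 328.1348314 ]
0.05 [439.15634686 315.76244611]
front top [444.65952935 330.8323557 ]
front top [452.69347846 341.55261678]
bar [array([355.52382823, 345.98312008]), array([418.37431258, 328.87377214]), array([479.67559478, 312.18615267])]
w7 bar [array([392.82471176, 206.54002366]), array([253.71569732, 206.52097204]), array([396.24972363, 211.81995491]), array([250.37218791, 211.80515778]), array([400.00008176, 217.63314265]), array([246.70993775, 217.62416073])]
```

View pics/c7.png

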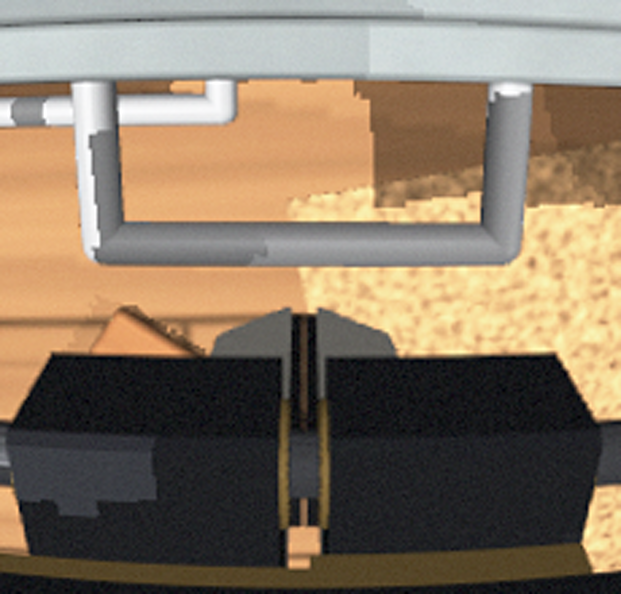

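```bash
python3 - <<'E'
from h import *
w,fw=cam('wrist')
t=manip.current_tool_pos(); q=R.from_quat(manip.current_tcp_rot())
print('cam in tool',q.inv().apply(w['eye']-t),'axis',q.inv().apply(R.from_quat(w['attitude']).apply([0,0,1])))
def pf(c,p):
    v=R.from_quat(c['attitude']).inv().apply(np.array(p)-c['eye']); th=np.arctan2(np.hypot(*v[:2]),v[2]); return v[:2]/np.hypot(*v[:2])*th*fw+[c['cx'],c['cy']]
for y in (-.0095,0,.0095):
  for z in (0,-.02,-.04,-.06): print(y,z,np.round(pf(w,t+q.apply([0.019,y,z])),1))
E
```

```text
cam in tool [-0.00080866 -0.08246508 -0.19603962] axis [-7.73790764e-04  2.99664663e-01  9.54044282e-01]
-0.0095 0 [351.6 213.8]
-0.0095 -0.02 [354.5 225.1]
-0.0095 -0.04 [357.9 238.8]
-0.0095 -0.06 [362.1 255.6]
0 0 [351.2 226.7]
0 -0.02 [353.9 239. ]
0 -0.04 [357.2 253.8]
0 -0.06 [361.1 271.9]
0.0095 0 [350.7 239.2]
0.0095 -0.02 [353.3 252.4]
0.0095 -0.04 [356.4 268.1]
0.0095 -0.06 [360.  287.1]
```

In the zoomed wrist view the fingertips sit at row 235, where the reported TCP should project to about row 214–227. The open-jaw scale gives the same answer: the real tips are roughly 30 mm short of the reported TCP. That explains how they passed over the bar. I'll measure the offset by touching down on the bar's top (z = 0.140).

```bash
python3 - <<'E'
from h import *
manip.servo_line(W(-.19,-.084,.135),vel=.2)
manip.servo_line(W(-.172,-.084,.135),vel=.15)
z=.135
while z>.085:
    z-=.003
    manip.servo_line(W(-.172,-.084,z),vel=.08)
    f=manip.current_force()
    if f[2]>3: break
st('touch %.3f'%z)
manip.servo_line(W(-.172,-.084,z+.02),vel=.2); st()
E
```

```text
touch 0.102 [ 0.6116 -0.2187  0.1026] [ 0.2 -0.7  4.7] gap 0.0009 t 18.6
 [ 0.6121 -0.2187  0.1232] [-1.2 -0.2 -0.7] gap 0.0004 t 18.85
```

The bar contact gives real tip z = reported z + 0.036. I'll apply that correction and hook drawer_b again.

```bash
cat >> h.py <<'E'
DZ=-.036   # reported TCP z = real tip z + DZ
def T(cx,cy,ztip): return W(cx,cy,ztip+DZ)
E
python3 - <<'E'
from h import *
print(manip.solve_ik([.457,.366,-.003],ori(.5)))
manip.servo_line(T(-.150,-.084,.159),vel=.15)
manip.servo_line(T(-.150,-.084,.119),vel=.15); st('in')
for x in (-.163,-.19):
    manip.servo_line(T(x,-.084,.119),vel=.07); st('%.3f'%x)
    if abs(manip.current_force()[0])>9: raise SystemExit
manip.servo_line(T(-.293,-.084,.119),vel=.1); st('pulled')
w=viewer.get_image('wrist'); cv2.imwrite('pics/w8.png',w[:,:,::-1])
E
```

```text
[-0.09277566  0.79349621 -0.85975663  1.83092481  0.76898461  0.88932413
 -2.43139208]
in [ 0.6319 -0.2193  0.0822] [0.6 1.  0.8] gap 0.0005 t 19.57
-0.163 [ 0.6203 -0.2191  0.0842] [1.  0.1 0.1] gap 0.0006 t 19.9
-0.190 [ 0.5926 -0.2182  0.083 ] [1.2 0.5 0.8] gap 0.0002 t 20.43
pulled [ 0.4903 -0.2144  0.083 ] [0.9 0.6 0.6] gap 0.0005 t 21.62
```

View pics/w8.png

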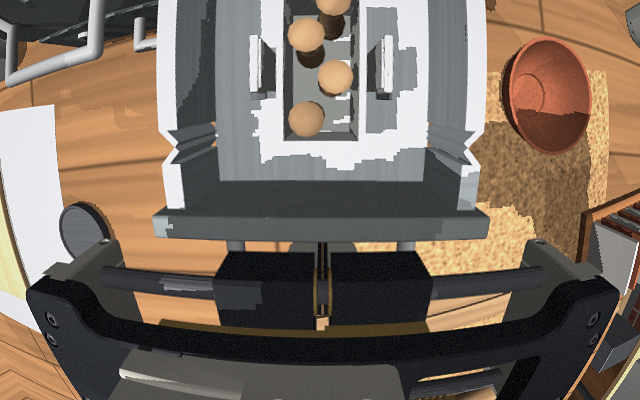

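```bash
python3 - <<'E'
from h import *
w,fw=cam('wrist'); X=np.array([np.cos(YAW),np.sin(YAW)]);Y=np.array([-X[1],X[0]])
for p,z in [((250,65),.145),((268,65),.145),((375,65),.145),((395,65),.145),((322,65),.145),((322,38),.145),((322,93),.145),((163,150),.148),((180,150),.148),((480,150),.148),((463,150),.148)]:
    v=plane(w,fw,p,z,True)[:2]-C; print(p,np.round([v@X,v@Y],4))
manip.servo_line(T(-.286,-.084,.119),vel=.1)
manip.servo_line(T(-.286,-.084,.20),vel=.25); st('up')
w=viewer.get_image('top'); cv2.imwrite('pics/t9.png',w[:,:,::-1])
c=viewer.get_calibration('wrist'); np.save('w9.npy',c,allow_pickle=True)
w=viewer.get_image('wrist'); cv2.imwrite('pics/w9.png',w[:,:,::-1])
E
```

```text
(250, 65) [-0.1924 -0.0522]
(268, 65) [-0.1929 -0.0601]
(375, 65) [-0.1929 -0.1058]
(395, 65) [-0.1924 -0.1146]
(322, 65) [-0.1935 -0.0832]
(322, 38) [-0.1814 -0.0832]
(322, 93) [-0.2057 -0.0832]
(163, 150) [-0.228  -0.0089]
(180, 150) [-0.2285 -0.0182]
(480, 150) [-0.228  -0.1567]
(463, 150) [-0.2285 -0.1476]
up [ 0.4975 -0.2147  0.1649] [-0.3 -0.4 -0.7] gap 0.0005 t 22.39
```

View pics/w9.png

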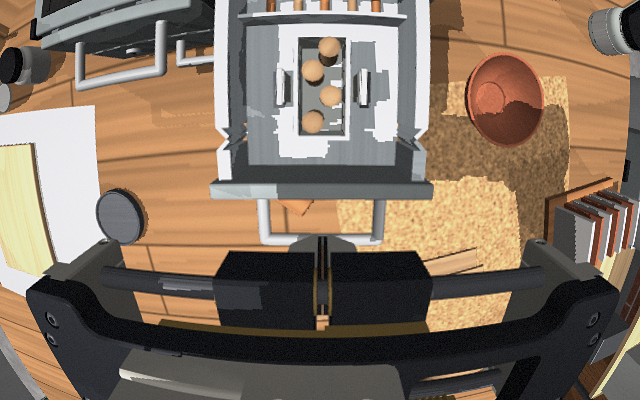

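```bash
python3 - <<'E'
from h import *
w=np.load('w9.npy',allow_pickle=True).item(); fw=200/np.tan(np.radians(w['vfov']/2)); X=np.array([np.cos(YAW),np.sin(YAW)]);Y=np.array([-X[1],X[0]])
for p,z in [((276,88),.145),((370,88),.145),((323,68),.145),((323,107),.145),((320,236),.135)]:
    v=plane(w,fw,p,z,True)[:2]-C; print(p,np.round([v@X,v@Y],4))
im=cv2.imread('pics/w9.png'); cv2.imwrite('pics/c9.png',cv2.resize(im[20:200,220:430],None,fx=3.5,fy=3.3,interpolation=cv2.INTER_CUBIC))
E
```

```text
(276, 88) [-0.1928 -0.0516]
(370, 88) [-0.1927 -0.116 ]
(323, 68) [-0.1793 -0.0838]
(323, 107) [-0.2065 -0.0838]
(320, 236) [-0.3066 -0.0815]
```

View pics/c9.png

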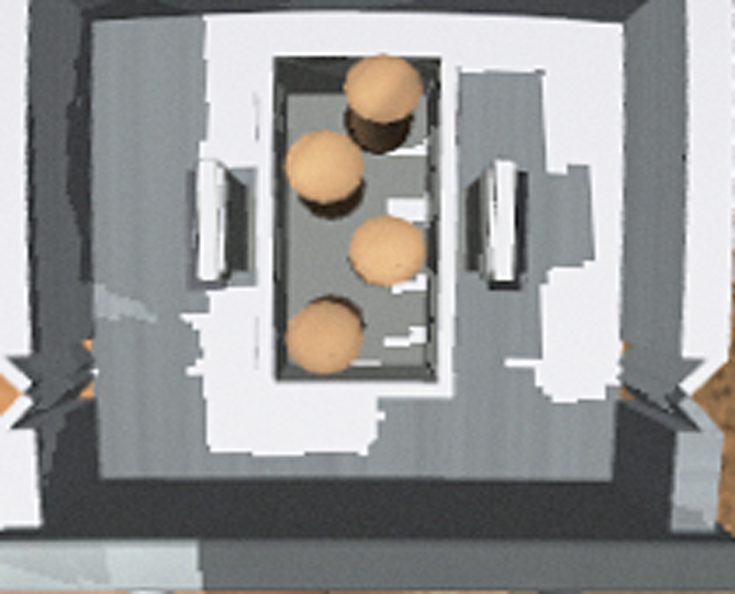

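```bash
python3 - <<'E'
from h import *
w=np.load('w9.npy',allow_pickle=True).item(); fw=200/np.tan(np.radians(w['vfov']/2)); X=np.array([np.cos(YAW),np.sin(YAW)]);Y=np.array([-X[1],X[0]])
for p,z in [((323,24),.093),((323,20),.14),((323,16),.14),((250,26),.093),((323,167),.093),((323,165),.093)]:
    v=plane(w,fw,p,z,True)[:2]-C; print(p,np.round([v@X,v@Y],4))
im=cv2.imread('pics/w9.png'); cv2.imwrite('pics/c9b.png',cv2.resize(im[0:60,220:430],None,fx=3.5,fy=5,interpolation=cv2.INTER_CUBIC))
E
```

```text
(323, 24) [-0.1341 -0.0839]
(323, 20) [-0.1434 -0.0838]
(323, 16) [-0.1403 -0.0838]
(250, 26) [-0.1332 -0.0212]
(323, 167) [-0.2596 -0.0839]
(323, 165) [-0.2578 -0.0839]
```

View pics/c9b.png

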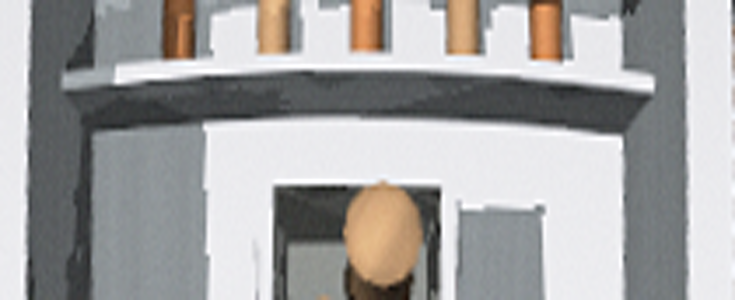

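```bash
python3 - <<'E'
from h import *
manip.servo_line(T(-.191,-.083,.20),ori=ori(.58),vel=.15); 
effector.open_jaws(); st('open')
w=viewer.get_image('wrist'); cv2.imwrite('pics/w10.png',w[:,:,::-1])
manip.servo_line(T(-.191,-.083,.160),vel=.15); st()
w=viewer.get_image('wrist'); cv2.imwrite('pics/w11.png',w[:,:,::-1])
E
```

```text
open [ 0.5921 -0.2169  0.164 ] [-0.3  1.1  0.7] gap 0.092 t 24.73
 [ 0.5917 -0.2167  0.1236] [ 1.  -0.3  0.5] gap 0.0921 t 25.2
```

View pics/w11.png

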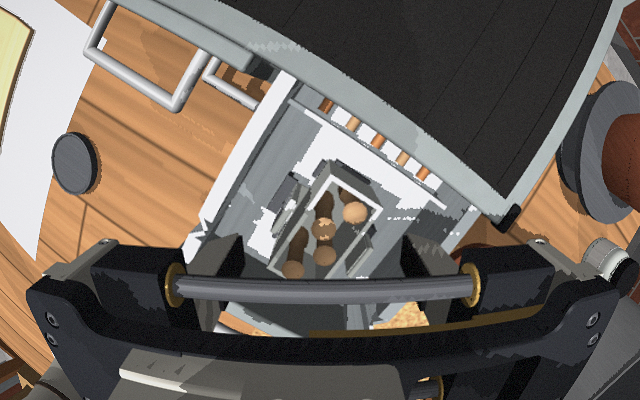

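```bash
python3 - <<'E'
from h import *
for z in (.145,.130,.116):
    manip.servo_line(T(-.191,-.083,z),vel=.08); st(z)
    if np.linalg.norm(manip.current_force())>4: break
w=viewer.get_image('wrist'); cv2.imwrite('pics/w12.png',w[:,:,::-1])
E
```

```text
0.145 [ 0.5916 -0.2169  0.1085] [ 0.3 -0.2  0.4] gap 0.0921 t 25.58
0.13 [ 0.5914 -0.2168  0.0931] [ 0.4  0.3 -0.9] gap 0.092 t 25.92
0.116 [ 0.5914 -0.2168  0.0792] [-0.6  0.2  0.1] gap 0.0916 t 26.24
```

View pics/w12.png

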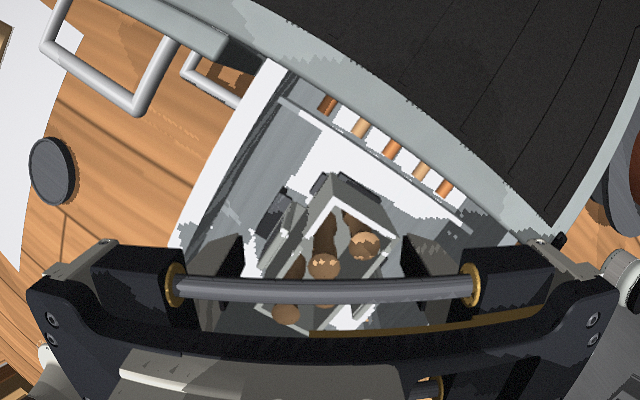

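The fingers are inside the drawer beside the tabs with no contact force, the left tip near (240,235) and the right near (403,235). I'll close lightly, turn square, then squeeze.

```bash
python3 - <<'E'
from h import *
effector.close(3); st('close3')
p=T(-.191,-.083,.116)
for a in (.4,.2,0.):
    manip.servo_line(p,ori=ori(a)); st(a)
    if np.linalg.norm(manip.current_force())>15: break
w=viewer.get_image('wrist'); cv2.imwrite('pics/w13.png',w[:,:,::-1])
E
```

```text
close3 [ 0.5921 -0.217   0.0802] [-0.4  0.6  2.4] gap 0.0623 t 26.89
0.4 [ 0.5922 -0.2169  0.08  ] [ 0.3  0.  -0.7] gap 0.0626 t 27.23
0.2 [ 0.5922 -0.2169  0.08  ] [ 0.4 -0.9  0.4] gap 0.0601 t 27.57
0.0 [ 0.5921 -0.2169  0.08  ] [ 0.4 -0.9  0.6] gap 0.0565 t 27.93
```

View pics/w13.png

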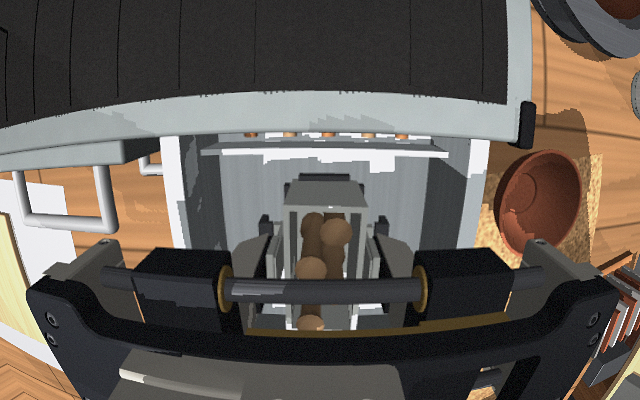

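The fingers are square on the tabs, with the caddy centred at about (322,260). Now squeeze and lift.

```bash
python3 - <<'E'
from h import *
effector.close(25); st('sq')
if manip.current_finger_gap()<.0525:
    manip.servo_line(T(-.191,-.083,.122),vel=.06); st('lift1')
    if abs(manip.current_force()[2])<8:
        manip.servo_line(T(-.191,-.083,.225),vel=.12); st('lift')
w=viewer.get_image('wrist'); cv2.imwrite('pics/w14.png',w[:,:,::-1])
w=viewer.get_image('scene'); cv2.imwrite('pics/s14.png',w[:,:,::-1])
E
```

```text
sq [ 0.5923 -0.2171  0.0804] [-0.2 -0.2  3.2] gap 0.0483 t 28.23
lift1 [ 0.5917 -0.217   0.0859] [-0.2 -1.4 -2.2] gap 0.0483 t 28.48
lift [ 0.5913 -0.2168  0.1881] [ 0.1 -0.9 -2.2] gap 0.0482 t 29.49
```

View pics/w14.png

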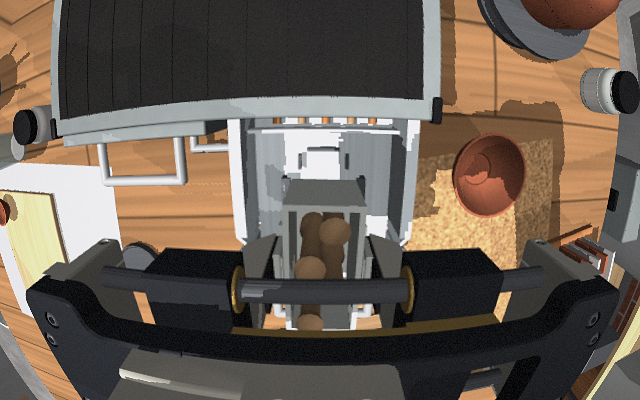

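View pics/s14.png

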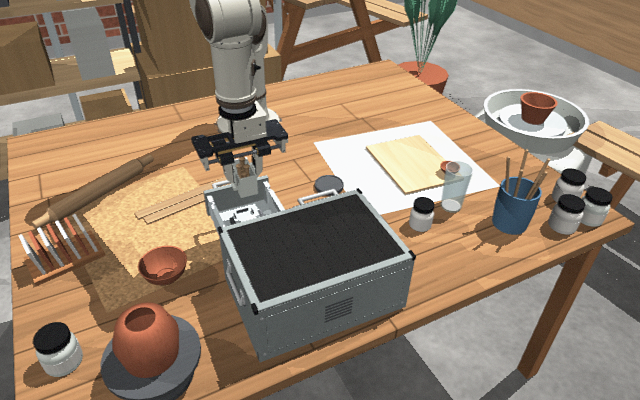

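```bash
python3 - <<'E'
from h import *
im=cv2.imread('pics/w1.png'); a=cv2.resize(im[85:270,20:145],None,fx=3.2,fy=3.2,interpolation=cv2.INTER_CUBIC)
t=cv2.imread('pics/top0.png'); b=cv2.resize(t[190:305,140:245],None,fx=3.7,fy=5.148,interpolation=cv2.INTER_CUBIC)
b=cv2.resize(b,(388,592)); cv2.imwrite('pics/c15.png',np.hstack([a,b]))
print(a.shape,b.shape, 388/105,592/115)
for a_ in (0,.3,.6,.9):
    q=manip.solve_ik([.457,.366,.0],ori(a_)); print(a_,None if q is None else np.round(q,2))
E
```

```text
(592, 400, 3) (592, 388, 3) 3.6952380952380954 5.147826086956521
0 [-0.56  0.61 -0.21  1.85  0.18  0.7  -2.48]
0.3 [-0.23  0.7  -0.65  1.83  0.57  0.8  -2.49]
0.6 [-0.08  0.79 -0.87  1.83  0.77  0.9  -2.33]
0.9 [-0.07  0.81 -0.9   1.83  0.8   0.91 -2.05]
```

View pics/c15.png

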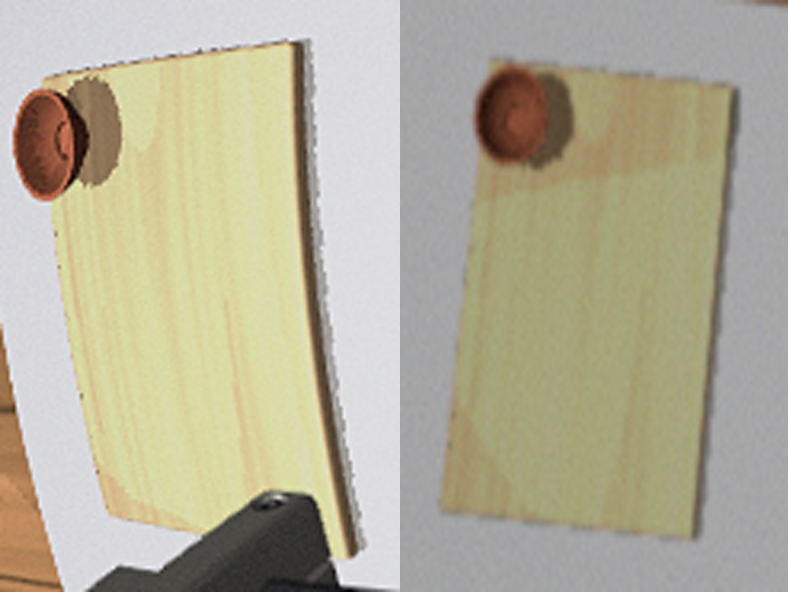

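```bash
python3 - <<'E'
from h import *
c,f=cam('top'); B=[]
for p in [(90,60),(333,86),(293,538),(42,513)]: B.append(plane(c,f,(140+p[0]/3.695-.4,190+p[1]/5.148-.4),.012))
B=np.array(B); print(B.round(4),B.mean(0),np.linalg.norm(B-np.roll(B,1,0),axis=1))
w=np.load('w1.npy',allow_pickle=True).item(); fw=200/np.tan(np.radians(w['vfov']/2))
B=np.array([plane(w,fw,(20+p[0]/3.2-.4,85+p[1]/3.2-.4),.012,True) for p in [(43,78),(293,42),(338,557),(110,517)]]); print(B.round(4),B.mean(0),np.linalg.norm(B-np.roll(B,1,0),axis=1))
E
```

```text
[[0.594  0.4539 0.012 ]
 [0.5759 0.256  0.012 ]
 [0.3193 0.28   0.012 ]
 [0.3356 0.4763 0.012 ]] [0.45620589 0.36655044 0.012     ] [0.25936109 0.19874962 0.25773411 0.19693253]
[[0.5969 0.4551 0.012 ]
 [0.5787 0.2575 0.012 ]
 [0.3233 0.2897 0.012 ]
 [0.3388 0.4777 0.012 ]] [0.45943389 0.37001523 0.012     ] [0.25911007 0.1985042  0.25743387 0.18867347]
```

```bash
python3 - <<'E'
from h import *
B=np.array([.457,.367]); o=ori(.7)
try: manip.servo_line([*B,.16],ori=o,vel=.2)
except manip.PlanningError as e:
    print('plan',e); raise SystemExit
st('over')
manip.servo_line([*B,.03],vel=.15); st('low')
manip.servo_line([*B,.006],vel=.06); st('l2')
w=viewer.get_image('wrist'); cv2.imwrite('pics/w16.png',w[:,:,::-1])
w=viewer.get_image('scene'); cv2.imwrite('pics/s16.png',w[:,:,::-1])
E
```

```text
over [0.4574 0.3663 0.1599] [-0.4 -0.2 -2.3] gap 0.0478 t 32.74
low [0.4575 0.3678 0.0309] [-0.2 -0.3 -2.9] gap 0.048 t 33.76
l2 [0.4567 0.3669 0.0056] [-0.2  0.2 -2.7] gap 0.0479 t 34.31
```

View pics/w16.png

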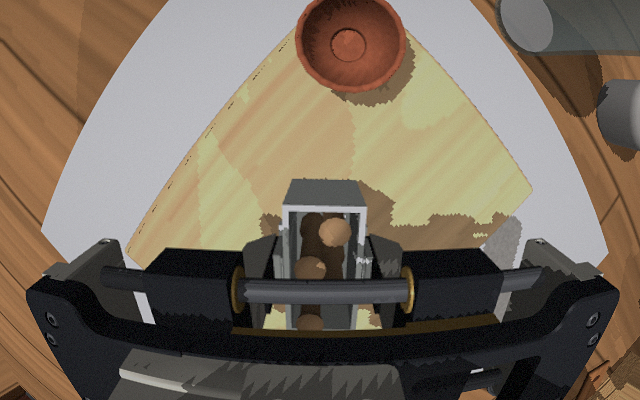

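View pics/s16.png

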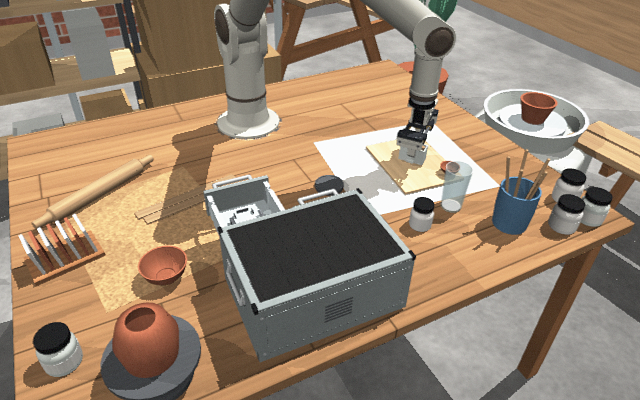

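The caddy hangs level over the middle of the board, with the bin at about (325,250), clear of the dish at (350,45). I'll lower it until it touches.

```bash
python3 - <<'E'
from h import *
B=[.457,.367]; z=.005
while z>-.012:
    z-=.0015
    manip.servo_line([*B,z],vel=.05)
    if manip.current_force()[2]>0.5 and np.mean([manip.current_force()[2] for _ in range(4)])>0.3: break
st('contact %.4f'%z)
E
```

```text
contact -0.0010 [ 0.4572  0.3673 -0.0006] [-0.5 -0.1  3.2] gap 0.0479 t 35.41
```

```bash
python3 - <<'E'
from h import *
B=[.457,.367]
manip.sleep(.1)
effector.open_jaws(); st('open')
manip.servo_line([*B,.13],vel=.15); st('up')
w=viewer.get_image('wrist'); cv2.imwrite('pics/w17.png',w[:,:,::-1])
effector.close(10)
manip.move_pose(T(-.335,-.083,.21),ori(0)); st('preB')
w=viewer.get_image('top'); cv2.imwrite('pics/t17.png',w[:,:,::-1])
w=viewer.get_image('scene'); cv2.imwrite('pics/s17.png',w[:,:,::-1])
E
```

```text
open [ 0.457  0.367 -0.001] [ 0.5  0.1 -0.1] gap 0.0916 t 36.38
up [0.4566 0.3663 0.1291] [-0.1 -0.7  0. ] gap 0.0919 t 37.4
preB [ 0.4487 -0.2105  0.1742] [-0.7  0.2  0.3] gap 0.0003 t 40.97
```

View pics/w17.png

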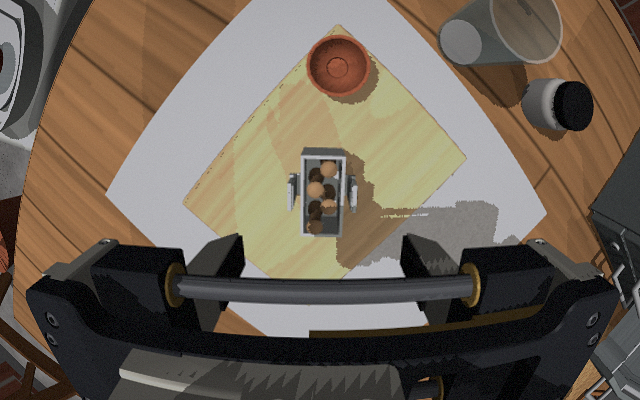

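View pics/t17.png

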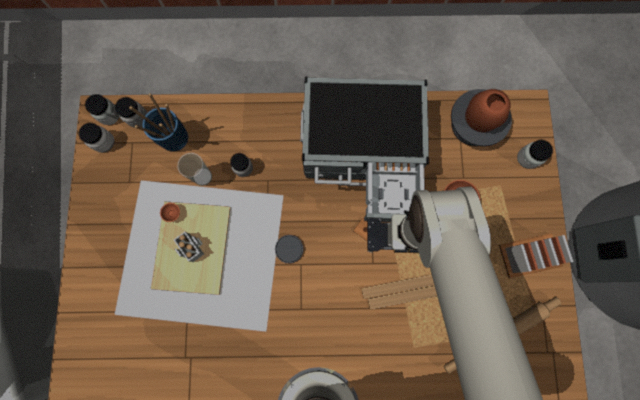

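View pics/s17.png

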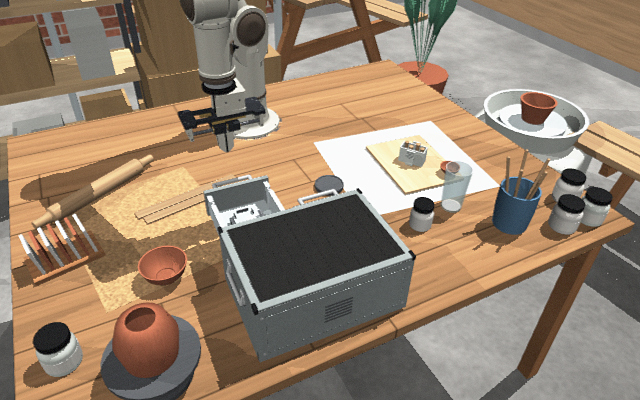

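The caddy stands upright at top-view (188,247), on the board's middle once parallax is allowed for. Now I'll push drawer_b home at its bar.

```bash
python3 - <<'E'
from h import *
manip.servo_line(T(-.335,-.083,.119),vel=.2); st('down')
manip.servo_line(T(-.200,-.083,.119),vel=.1); st('push')
x=-.200
while x<-.176:
    x+=.003
    manip.servo_line(T(x,-.083,.119),vel=.06)
    f=manip.current_force(); print(round(x,3),np.round(f[0],1))
    if f[0]<-10: break
st('home')
manip.servo_line(T(-.215,-.083,.119),vel=.15)
manip.servo_line(T(-.215,-.083,.20),vel=.25)
w=viewer.get_image('wrist'); cv2.imwrite('pics/w18.png',w[:,:,::-1])
manip.move_pose([.30,-.5,.25],ori(0)); st('away')
w=viewer.get_image('top'); cv2.imwrite('pics/t18.png',w[:,:,::-1])
w=w[:,:,::-1]; cv2.imwrite('pics/c18.png',cv2.resize(w[65:255,285:445],None,fx=3.1,fy=3.1,interpolation=cv2.INTER_CUBIC))
E
```

```text
down [ 0.4489 -0.2109  0.0835] [1.  0.7 0. ] gap 0.0003 t 41.67
push [ 0.5831 -0.2162  0.0832] [0.2 0.4 0.4] gap 0.0007 t 43.17
-0.197 -0.3
-0.194 -1.0
-0.191 0.3
-0.188 -0.7
-0.185 -8.1
-0.182 -18.4
home [ 0.5951 -0.2171  0.0828] [-18.4   1.1  14.8] gap 0.0008 t 44.67
away [ 0.3014 -0.4988  0.2498] [0.9 0.1 0.2] gap 0.0007 t 47.05
```

View pics/c18.png

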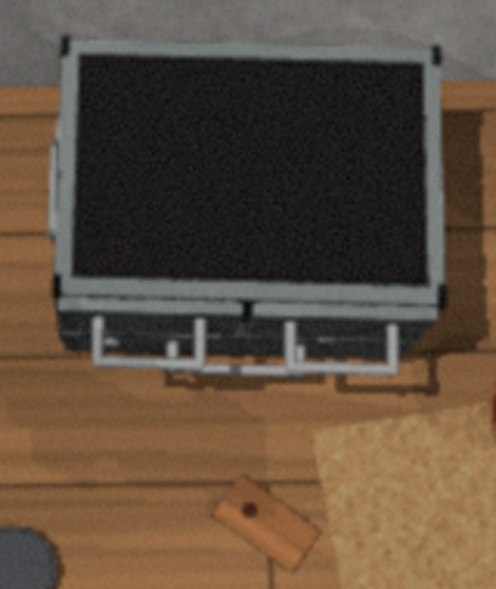

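View pics/w18.png

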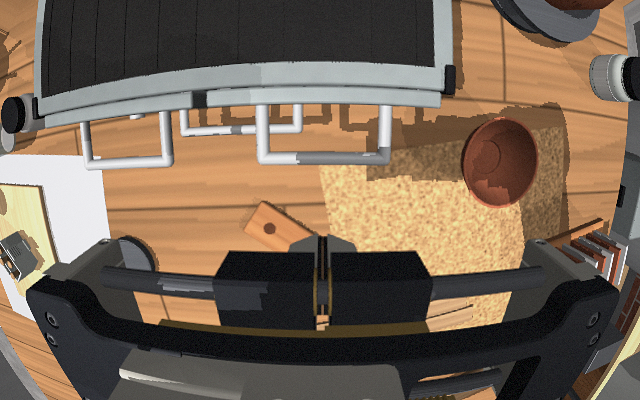

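View pics/t18.png

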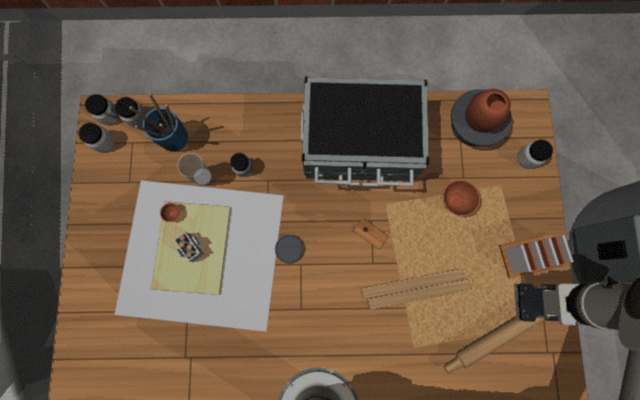

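```bash
python3 - <<'E'
from h import *
im=cv2.imread('pics/t18.png'); im0=cv2.imread('pics/top0.png'); g=cv2.cvtColor(im,cv2.COLOR_BGR2HSV); g0=cv2.cvtColor(im0,cv2.COLOR_BGR2HSV)
for G,r in ((g0,range(384,410,4)),(g,range(384,410,4)),(g,range(320,346,4))):
    ys=[]
    for col in r:
        yy=np.arange(176,192)[(G[176:192,col,2]>115)&(G[176:192,col,1]<40)]; ys.append(yy.mean())
    print(np.mean(ys))
manip.hand_in(); st('done')
E
```

```text
183.35714285714286
183.35714285714286
181.21428571428572
the job is handed in; nothing more can be done
the job is handed in; nothing more can be done
```

I pushed the open left drawer (drawer_a) fully home and pulled the right one (drawer_b) out about 0.135 m. I pinched both tabs, lifted the caddy out level, stood it in the middle of the plywood board and pushed drawer_b home again. The job is handed in, at about 47 s on the robot's clock.

**What disagreed:**
- **Tool height:** the real fingertips turned out to be about 36 mm short of the reported TCP; I measured this by touching down on drawer_b's bar.
- **First push:** because of that offset, the fingers passed over drawer_a's bar and pushed on the drawer's front instead. It still reached its stop.
- **First hook:** my first try at drawer_b missed its bar without any contact force. I corrected the height and it worked.

**Last checks:**
- **Drawers:** both stopped hard when pushed, at about 12 N for drawer_a and 18 N for drawer_b. In the last top view, drawer_b's bar is at the same pixel row as before it was opened (183.4). Drawer_a's bar, at row 181.2, lines up with it along the chest's slight tilt.
- **Caddy:** it touched down at the expected height with about 3 N and stands upright on the board's middle as I measured it, (0.457, 0.367). It is turned about 40° from the chest's axes.
- **Other things:** by eye, the dish, glass, jar, lid, rib, strips and bowl are where they were, and the gripper is clear of everything.

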